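# Hang the specimen bracket on the slotted test stand and lock it

### The job

Pick up the specimen bracket by its upright web, put its four claws through the two pairs of slots in the test stand's uprights, and press it down gently, without forcing it, until the claws sit fully home on the bottoms of the slots and the spring catch has snapped out over the bracket's lower lip. Let go and leave the bracket hanging there level, and do not disturb the other things on the bench.

Things in the scene. Friction and masses are not known exactly. Their poses are not given: they have to be found in the camera images.
- bracket: Specimen bracket, bare aluminium, 0.25-0.5 kg, starts standing upright on the bench. Origin: on the underside, middle of the rear face of the back plate. x out along the platform, y sideways, z up. Back plate x 0-5, y +-55, z 0-80 mm, with a window y +-16, z 5-24; the bar under it (z 0-5) is the lower lip. Platform x 5-90, y +-55, z 0-5 mm.
- web (a point): Point on the bracket at its x = 50, y = 0, z = 58 mm: where to pinch its grip web from above across y. The web is an upright fin on the platform, 12 mm thick (y +-6), x 26-76 mm, top at z = 79 mm of the bracket.
- claws (a point): Point on the bracket at x = -7, y = 0, z = 56 mm: midway between the lower ends of its two upper claws, on the rear (-x) side at y = -40 and +40 mm. Each claw is 5 mm thick: a neck z 66-74 running back to x = -9.5 mm, and at its end a tongue (x -5 to -9.5) hanging to z = 56 mm. The gap between back plate and tongue is 5 mm. Two like claws sit 50 mm lower (to z = 6 mm).
- stand: Test stand, fixed. Origin: at bench height, under the middle of the uprights' slotted front faces; x points out of these faces, away from the robot, y sideways, z up. Light blue base x -105 to +15, y +-80, 12 mm high. Two upright steel channels at y = -40 and +40, 24 mm wide, front sheet x -3 to 0, tops nominally z = 172 mm.
- slots (a point): Point fixed to the stand at x = 0, y = 0, z = 126 mm: nominal height of the bottom edges of the upper slots, at y = -40 and +40 mm, each 9 mm wide, 33 mm tall; the lower pair is the same, 50 mm lower. The uprights with slots and catch are clamped in the base by hand and really stand up to 4.5 mm higher or lower than this, which no reading shows: feel for it.
- seat (a point): Point fixed to the stand at x = 0, y = 0, z = 60 mm: where the bracket's origin nominally ends, axes parallel to the stand's (really +-4.5 mm in z, 0-2 mm in x). To enter: bracket origin 17 mm above this, move along the stand's -x until the back plate meets the faces, then down 12 to 22 mm. Bracket-on-stand force must stay under 40 N (sum over contacts); a push of 13 N ends the seating.
- catch (a joint): Spring catch: dark steel sloping tongue, 16 mm wide, between the uprights. 0 = out (4 mm proud of the faces, tip nominally z = 67 mm), to 0.008 m pushed back. Spring 4.7-7 N. The lip pushes it back in the last 12 mm of the descent, which takes 2-10 N of downward push; it snaps out to 0 over the lip just before the necks meet the slot bottoms, where the force rises steeply.
- beaker: Bystander: glass beaker, 64 mm across, 85 mm high; origin at the centre of its underside. Leave alone.
- wash_bottle: Bystander: white plastic bottle, 60 mm across, 160 mm high; origin at the centre of its underside. Leave alone.
- weight: Bystander: steel weight with a knob, 52 mm across, 72 mm high; origin at the centre of its underside. Leave alone.
- screwdriver: Bystander: screwdriver 170 mm long lying along its x axis. Leave alone.
- plain_angle: Bystander: plain aluminium angle without claws, 54 x 90 x 50 mm high; origin at the lower edge of its upright leg's outer face. Leave alone.
- jar: Bystander: amber jar, 56 mm across, 70 mm high; origin at the centre of its underside. Leave alone.
Mind the look-alikes: they are no part of the job. What is shaped like the bracket but purple or red is not meant.

How it is judged (in metres and radians):
On the way:
1. the bracket is carried up off the bench (height (world z) of bracket above 0.05 m), for 0.1 s.
At the end, for the whole second after the job is handed in: Bracket hangs at rest, claws home in the slots: origin within 5 mm sideways and -4 to +6 mm fore-aft of the stand's, underside 54 to 66 mm over the bench, tilt under 0.1 rad, x axis within 0.12 rad of the stand's, and the catch out again (under 1.2 mm) (value of joint catch below 0.0012 m and z of bracket in the frame of stand between 0.054 and 0.066 m and x of bracket in the frame of stand between -0.004 and 0.006 m and y of bracket in the frame of stand between -0.005 and 0.005 m and angle between bracket's own z axis and vertical below 0.1 rad and angle between the x axis of bracket and the x axis of stand, either way round below 0.12 rad and linear speed of bracket below 0.02 m/s); the robot touches nothing.
It fails at once if the bracket is forced: more than 40 N between bracket and stand (contact force between bracket and stand above 40 N).
It fails at once if a bystander is moved by more than 20 mm (distance of any of beaker, wash_bottle, weight, screwdriver, plain_angle, jar from where it was at the start of the episode above 0.02 m).
It also fails if it takes over 64 s, if anything falls off the work surface, if the arm or the gripper's body presses on something with over 40 N, if the wrist force passes 120 N, or if a joint passes its speed limit or range.

### The arm

A 6-joint arm with a two-finger parallel gripper is mounted at the origin on the work surface. World frame = base frame: x ahead of the robot, y to its left, z up, the work surface at z = 0. Lengths are in m, angles in degrees, forces in N, time in s.
With the tool pointing down it reaches from about 0.325 to 0.85 m from the base axis. Payload 15.5 kg.
Tool frame: the origin (TCP) lies midway between the tips of the shut fingers; the grasp point (between the pads) lies 19 mm behind it; z points along the fingers, y is the line along which they close (so a half turn about z gives the same grasp; the last joint's range is limited). The gripper opens to 91 mm and grips with 3 to 60 N. Pads are 32 mm wide; open, the fingers measure 118 mm over their backs; the gripper's body (76 mm by 178 mm) begins 60 mm behind the grasp point.
Start: joints at [-70.159, 28.281, 77.091, -0, 74.628, -5.472], TCP at [0.267, -0.565, 0.214] pointing down, gripper open.
Joint ranges: [-166.48, 166.48], [-47.26, 123.95], [12.59, 153.08], [-70.14, 250.14], [6.76, 159.57], [-176.63, 176.63]. Speed limits (degrees/s): [108.29, 108.29, 147.25, 172.46, 172.46, 172.46].

### API

Orientations are given as a 3x3 rotation matrix whose columns are the frame's x, y, z axes.
In Python, from bench import ctrl gives the robot as it stands. The module is installed in compiled form; this text tells all that it offers. Calls block until the motion is done:
- ctrl.goto(position, orientation): joint-space move of the TCP to a pose.
- ctrl.move_l(position, vel=0.15, ori=None, contact_N=None): straight line of the TCP; ori=None keeps the orientation; vel is the mean speed in m/s. With contact_N (N) it stops when the force on the tool has changed by that much, and returns True; else False.
- ctrl.movej(angles): joint-space move.
- ctrl.command_gripper(opening): opening from 0.0 (shut) to 1.0 (fully open); the grip force is fixed at half the most; returns when the fingers have stopped.
- ctrl.sleep(seconds).
- ctrl.ik(position, orientation): joint angles nearest the present ones, or None.
- ctrl.read_camera(name): name is "scene" or "side" or "wrist"; returns the picture (400x640x3 uint8, blue, green, red); there is no depth.
- ctrl.camera_params(name): a dict with "fx", "fy", "cx", "cy" (pixels), "pose" (4x4, takes a point from camera to world coordinates); the wrist camera has in their place "T_tool_cam" (4x4, takes a point from camera to tool coordinates, whose origin is the TCP and whose axes are the flange's). Camera axes: x right, y up, looking along -z (the intrinsics and any distortion apply to the point x, -y, -z); pixel columns grow to the right and rows downward; lengths in m; the calibration is good to about 2 mm. A picture is of the moment at which its call begins: read the wrist's pose just before it. camera_params takes no time and is no camera call.
A pose or a line that the arm cannot do raises ctrl.MotionError and nothing moves.
- ctrl.sign_off(): hands the job in; it is judged then, once.
Readings, each from a call of its own:
- ctrl.current_t(): time.
- ctrl.current_q(): joint angles.
- ctrl.current_dq(): joint speeds.
- ctrl.current_effort(): joint torques, N m.
- ctrl.current_tool_pos(): TCP position.
- ctrl.current_eef_rot(): TCP orientation.
- ctrl.current_contact_force(): force on the tool from outside, world axes, zero at the start.
- ctrl.current_wrist_torque(): the same for the moment, N m.
- ctrl.current_grip_width(): opening from 0.0 (shut) to 1.0 (fully open).
- ctrl.current_grasp_force(): force on a finger pad.
Only numpy, scipy, OpenCV 4.12 (cv2) and the standard library are available. Lean on these libraries where they do the work, as an engineer would, in place of code of your own. Each camera call takes 0.05 s, during which the arm holds its last target. There are 200 camera calls.

## Working session

There is one attempt and no reset: what is moved stays moved. The work goes in short steps, each a Python script; the robot and the scene stay as the last script left them, time stands still between calls to the robot, and variables do not carry over. Pictures are saved under pics/ and viewed, at most 10 in all, crops included, and the job is handed in when it is done.

```bash
mkdir -p pics
python3 - <<'E'
from bench import ctrl
import cv2,numpy as np
for n in ["scene","side"]:
    cv2.imwrite(f"pics/{n}0.png",ctrl.read_camera(n)); p=ctrl.camera_params(n); print(n,{k:(np.round(v,4).tolist()) for k,v in p.items()})
print({k:np.round(v,4).tolist() for k,v in ctrl.camera_params("wrist").items()})
print(ctrl.current_eef_rot(),ctrl.current_t(),ctrl.current_contact_force())
E
```

```text
scene {'fx': 514.6241, 'fy': 514.6241, 'cx': 320.3995, 'cy': 199.7047, 'pose': [[-0.8263, -0.4362, 0.3563, 1.1109], [0.5629, -0.6588, 0.499, 0.8383], [0.0171, 0.6129, 0.79, 1.4139], [0.0, 0.0, 0.0, 1.0]]}
side {'fx': 472.5996, 'fy': 472.5996, 'cx': 316.4287, 'cy': 204.667, 'pose': [[0.9992, 0.0128, -0.0388, 0.4563], [-0.037, 0.6852, -0.7274, -1.1812], [0.0173, 0.7282, 0.6851, 1.1962], [0.0, 0.0, 0.0, 1.0]]}
{'fx': 301.6037, 'fy': 301.6037, 'cx': 314.3079, 'cy': 199.2428, 'T_tool_cam': [[0.0001, 0.9557, 0.2942, 0.0837], [1.0, -0.0004, 0.0008, 0.0006], [0.0008, 0.2942, -0.9557, -0.1724], [0.0, 0.0, 0.0, 1.0]]}
[[ 9.03996422e-01  4.27539864e-01 -3.65436184e-04]
 [ 4.27540003e-01 -9.03995806e-01  1.06242430e-03]
 [ 1.23875964e-04 -1.11666635e-03 -9.99999369e-01]] 0.1 [ 0.56850026  0.10628808 -0.13091634]
```

View pics/scene0.png

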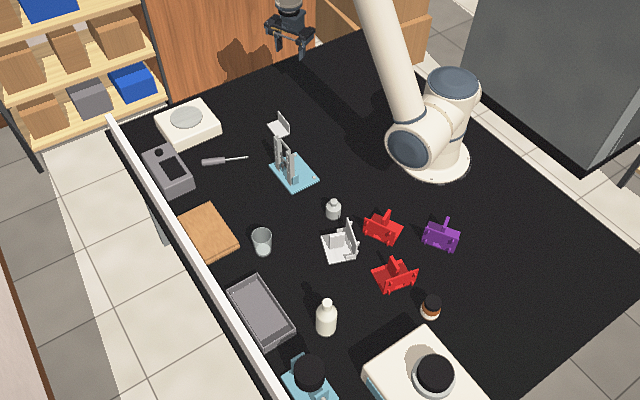

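View pics/side0.png

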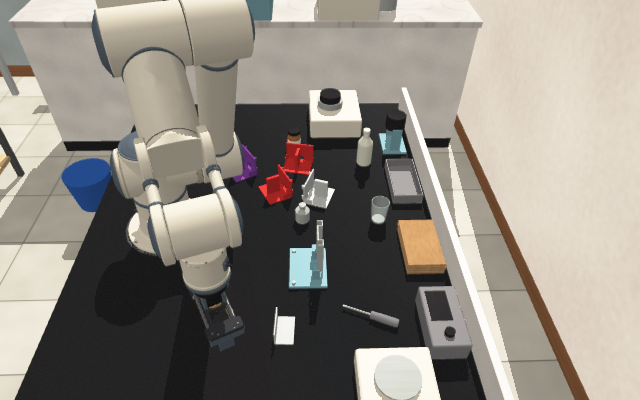

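Candidates for the bracket:
- Bare aluminium with fin: scene (342,243), side (317,192).
- Red look-alikes: scene (382,228) and (396,275).
- Purple look-alike: scene (441,235).
- Plain angle without claws: scene (280,125), side (284,328).

I choose the one at scene (342,243). The stand is at scene (293,168), side (308,268).

```bash
cat > h.py <<'E'
from bench import ctrl
import cv2,numpy as np
np.set_printoptions(precision=4,suppress=True)
def cam(n):
    p=dict(ctrl.camera_params(n))
    if n=="wrist":
        T=np.eye(4);T[:3,:3]=ctrl.current_eef_rot();T[:3,3]=ctrl.current_tool_pos();p["pose"]=T@p["T_tool_cam"]
    return p
def shoot(n):
    p=cam(n);return p,ctrl.read_camera(n)
def ray(p,uv):
    P=np.array(p["pose"]);d=np.array([(uv[0]-p["cx"])/p["fx"],-(uv[1]-p["cy"])/p["fy"],-1]);return P[:3,3],P[:3,:3]@d
def onz(p,uv,z):
    o,d=ray(p,uv);return o+d*(z-o[2])/d[2]
def proj(p,X):
    P=np.array(p["pose"]);c=P[:3,:3].T@(np.asarray(X)-P[:3,3]);return np.array([p["cx"]+p["fx"]*c[0]/-c[2],p["cy"]+p["fy"]*c[1]/c[2]])
def tri(pairs):
    A=np.zeros((3,3));b=np.zeros(3)
    for p,uv in pairs:
        o,d=ray(p,uv);d=d/np.linalg.norm(d);M=np.eye(3)-np.outer(d,d);A+=M;b+=M@o
    return np.linalg.solve(A,b)
def down(yaw): # tool x axis at yaw (deg), z down
    a=np.radians(yaw);c,s=np.cos(a),np.sin(a);return np.array([[c,s,0],[s,-c,0],[0,0,-1.]])
E
python3 - <<'E'
from h import *
s=cam("scene");d=cam("side")
for nm,a,b in [("bracket",(342,243),(317,192)),("stand",(293,172),(308,268)),("weight",(333,210),(302,214)),("jar",(432,307),(293,140)),("angle",(280,130),(284,328))]:
    print(nm,onz(s,a,0.02),onz(d,b,0.02))
im=[cv2.imread("pics/scene0.png")[95:285,250:420],cv2.imread("pics/side0.png")[165:355,240:410]]
cv2.imwrite("pics/crop1.png",cv2.resize(np.hstack(im),None,fx=2.3,fy=2.3,interpolation=cv2.INTER_CUBIC))
E
```

```text
bracket [0.5236 0.1421 0.02  ] [0.5277 0.1367 0.02  ]
stand [ 0.4933 -0.1998  0.02  ] [ 0.4853 -0.2254  0.02  ]
weight [0.4715 0.0177 0.02  ] [0.4699 0.0202 0.02  ]
jar [0.433 0.473 0.02 ] [0.4383 0.4699 0.02  ]
angle [ 0.4211 -0.4063  0.02  ] [ 0.4119 -0.4415  0.02  ]
```

View pics/crop1.png

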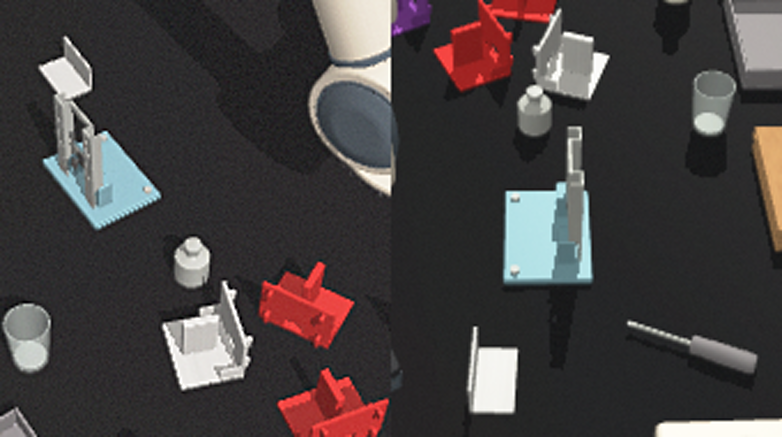

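The crop confirms it: the bare part at scene (342,243) has the back plate, the web and the claws. The stand's slotted faces look towards +x. Next I take close views with the wrist camera.

Run:
```python
from h import *
import pickle
for n,pos in [("st",(0.57,-0.215,0.30)),("br",(0.56,0.14,0.28))]:
    ctrl.goto(np.array(pos),down(0)); ctrl.sleep(0.3)
    p,im=shoot("wrist"); pickle.dump(p,open(n+".pkl","wb")); cv2.imwrite(f"pics/{n}1.png",im)
    print(ctrl.current_t(),ctrl.current_q(),ctrl.current_tool_pos())
cv2.imwrite("pics/both1.png",cv2.resize(np.vstack([cv2.imread("pics/st1.png")[:,100:540],cv2.imread("pics/br1.png")[:,100:540]]),None,fx=0.75,fy=0.75,interpolation=cv2.INTER_AREA))
```

```text
2.1667 [-26.3146  23.1274  72.1624  -0.0005  84.7152  63.7136] [ 0.5699 -0.2153  0.2999]
3.85 [ 8.0622 21.1146 78.5367  0.0035 80.3493 98.1029] [0.5601 0.1396 0.28  ]
```

View pics/both1.png

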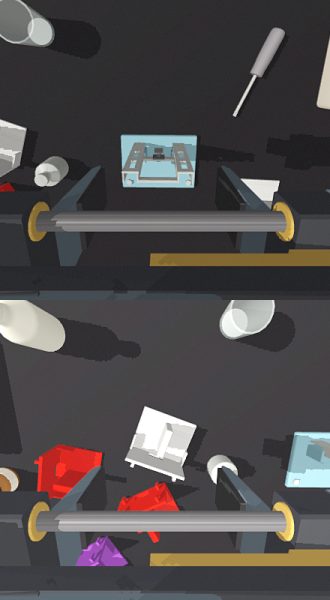

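Run:
```python
import cv2,numpy as np
a=cv2.imread("pics/st1.png")[165:265,250:375];b=cv2.imread("pics/br1.png")[130:245,260:375]
f=lambda i:cv2.resize(i,(400,int(400*i.shape[0]/i.shape[1])),interpolation=cv2.INTER_CUBIC)
a,b=f(a),f(b);h=max(len(a),len(b));o=np.zeros((h,800,3),np.uint8);o[:len(a),:400]=a;o[:len(b),400:]=b
cv2.imwrite("pics/crop2.png",o)
```

```text
(no output)
```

View pics/crop2.png

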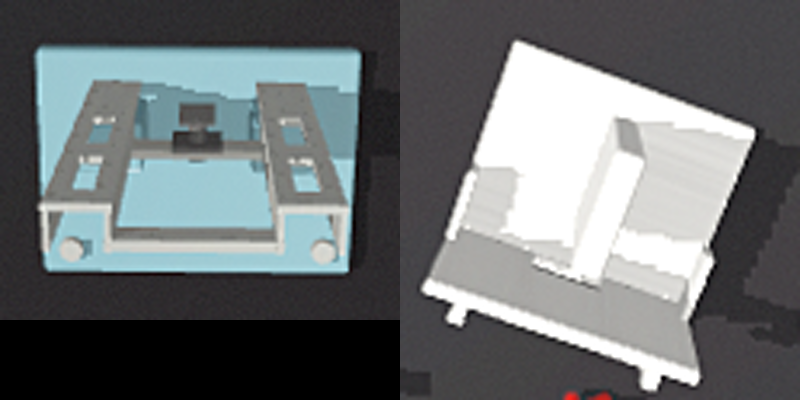

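The crop shows the stand's base and its upright tops with front-top outer corners at about (40,205) and (348,205). On the bracket, the platform front corners are at (515,40) and (757,130), and the back-plate top corners at (425,290) and (695,383). The web top runs from (640,155) to (600,285).

Run:
```python
from h import *
import pickle
s=pickle.load(open("st.pkl","rb"));b=pickle.load(open("br.pkl","rb"))
S=lambda c:(250-.5+(c[0]+.5)*.3125,165-.5+(c[1]+.5)*.3125)
B=lambda c:(260-.5+(c[0]-400+.5)*.2875,130-.5+(c[1]+.5)*.2875)
def rep(n,L,R,x0):   # L = +y corner, R = -y corner at stand/bracket x=x0
    y=(L-R);a=np.arctan2(-y[0],y[1]);m=(L+R)/2;o=m[:2]-x0*np.array([np.cos(a),np.sin(a)])
    print(n,"width",np.linalg.norm(y),"yaw",np.degrees(a),"origin",o)
rep("base front bottom",onz(s,S((38,47)),0),onz(s,S((361,47)),0),.015)
rep("base front top",onz(s,S((37,55)),.012),onz(s,S((361,55)),.012),.015)
rep("base rear",onz(s,S((48,272)),.012),onz(s,S((350,272)),.012),-.105)
rep("uprights top",onz(s,S((40,205)),.172),onz(s,S((348,205)),.172),0)
rep("plat front",onz(b,B((514,40)),.003),onz(b,B((757,128)),.003),.09)
rep("plate top",onz(b,B((422,290)),.08),onz(b,B((697,383)),.08),0)
f=onz(b,B((628,155)),.079);r=onz(b,B((588,280)),.079);print(f,r,np.degrees(np.arctan2(*(f-r)[1::-1])),np.linalg.norm(f-r),(f+r)/2)
# blue mask edges
im=cv2.imread("pics/st1.png");h=cv2.cvtColor(im,cv2.COLOR_BGR2HSV);m=cv2.inRange(h,(85,40,60),(105,255,255));c=max(cv2.findContours(m,0,1)[0],key=cv2.contourArea)
print(cv2.minAreaRect(c),cv2.boundingRect(c))
sc=cam("scene");
```

```text
base front bottom width 0.16213001472441144 yaw -0.017353678488403784 origin [ 0.5266 -0.212 ]
base front top width 0.158898489851736 yaw -0.01704649403010372 origin [ 0.5254 -0.2118]
base rear width 0.1589356066298977 yaw -0.008082585963695594 origin [ 0.528  -0.2115]
uprights top width 0.10342276729630463 yaw -0.010987002355734497 origin [ 0.528  -0.2114]
plat front width 0.11117507889336636 yaw -19.86505585023338 origin [0.4916 0.1496]
plate top width 0.11152401883929158 yaw -20.092933004175094 origin [0.4913 0.1501]
[0.5621 0.1253 0.079 ] [0.5141 0.1399 0.079 ] -16.901764108772525 0.050199425169028505 [0.5381 0.1326 0.079 ]
((310.9999694824219, 214.49996948242188), (101.99998474121094, 70.99998474121094), -0.0) (260, 179, 103, 72)
```

Run:
```python
from h import *
R=down(-20.0);w=np.array([.5383,.1327])
ctrl.command_gripper(0.5)
ctrl.goto([*w,0.14],R); print(ctrl.move_l([*w,0.039],vel=0.06,contact_N=6),ctrl.current_tool_pos())
ctrl.command_gripper(0.0); print(ctrl.current_grip_width()*91,ctrl.current_grasp_force(),ctrl.current_tool_pos(),ctrl.current_contact_force())
ctrl.move_l([*w,0.20],vel=0.12); ctrl.sleep(.2);print("lifted",ctrl.current_contact_force(),ctrl.current_wrist_torque())
ctrl.goto([.527+.05+.06,-.2117,.20],down(0))
ctrl.move_l([.527+.05+.03,-.2117,.077+.039],vel=0.1); ctrl.sleep(.3)
print(ctrl.current_t(),ctrl.current_tool_pos(),ctrl.current_contact_force(),ctrl.current_grip_width()*91)
import pickle
for n in ["wrist","side"]:
    p,im=shoot(n);pickle.dump(p,open(n+"2.pkl","wb"));cv2.imwrite(f"pics/{n}2.png",im)
a=cv2.resize(cv2.imread("pics/wrist2.png")[60:260,215:415],(400,400),interpolation=cv2.INTER_CUBIC)
b=cv2.resize(cv2.imread("pics/side2.png")[180:300,270:390],(400,400),interpolation=cv2.INTER_CUBIC)
cv2.imwrite("pics/c3.png",np.hstack([a,b]))
```

```text
False [0.5385 0.1327 0.0393]
11.729018145044563 29.996258318424225 [0.5383 0.1327 0.039 ] [-0.0496  1.1223  1.8558]
lifted [ 0.1435 -0.5045 -2.8841] [0.062  0.     0.0377]
12.1167 [ 0.6072 -0.2118  0.1163] [-0.2779  0.1944 -3.0382] 11.833821428867395
```

View pics/c3.png

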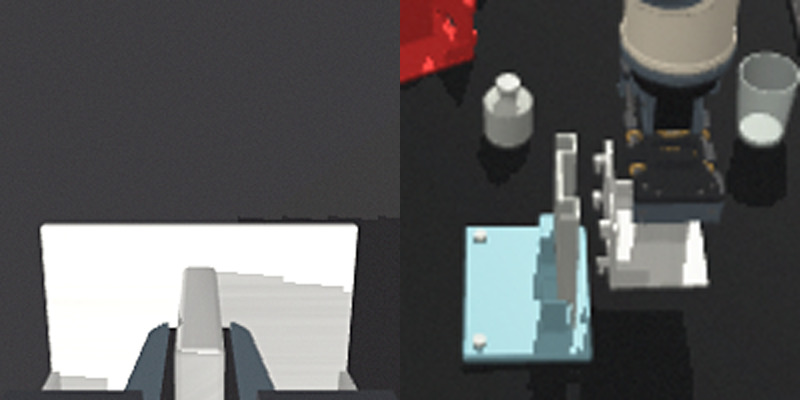

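The picture shows the bracket held square: platform front corners at crop (41,225) and (357,225), so it is centred and level. From the side view, its claws stand in front of the uprights. The camera's sideways bias is about 0.5 mm, so I correct y to -0.2112. Now insert by feel.

Run:
```python
from h import *
y=-.2112
ctrl.move_l([.600,y,.116],vel=0.05); ctrl.sleep(.3); f0=np.array(ctrl.current_contact_force())
hit=ctrl.move_l([.572,y,.116],vel=0.015,contact_N=4); ctrl.sleep(.1)
print(hit,ctrl.current_tool_pos(),np.array(ctrl.current_contact_force())-f0,ctrl.current_wrist_torque(),ctrl.current_t(),ctrl.current_grip_width()*91)
```

```text
True [ 0.5786 -0.2113  0.1156] [ 4.6784 -1.8174  2.9815] [ 0.0684 -0.7385 -0.1792] 14.225 11.892986856636538
```

Run:
```python
from h import *
y=-.2112
ctrl.move_l([.5794,y,.116],vel=0.01); ctrl.sleep(.3); f0=np.array(ctrl.current_contact_force())
print(f0,ctrl.current_wrist_torque(),ctrl.current_tool_pos())
for z in (.110,.104):
    hit=ctrl.move_l([.5794,y,z],vel=0.012,contact_N=9)
    print(hit,ctrl.current_tool_pos(),np.array(ctrl.current_contact_force())-f0,ctrl.current_wrist_torque(),ctrl.current_t())
    if hit: break
```

```text
[ 0.4346  0.3667 -2.1908] [ 0.0578 -0.0892 -0.018 ] [ 0.5793 -0.2112  0.1159]
False [ 0.5794 -0.2112  0.11  ] [ 0.1274  0.1816 -0.1835] [0.0061 0.0023 0.0475] 15.4833
True [ 0.58   -0.2114  0.1056] [ 0.7795 -2.0297  0.9858] [-0.1911 -0.2996 -0.1239] 15.8917
```

Run:
```python
from h import *
y=-.2112;f0=np.array([.43,.37,-2.2]);ctrl.sleep(.2)
print(ctrl.current_tool_pos(),np.array(ctrl.current_contact_force())-f0,ctrl.current_wrist_torque())
z=ctrl.current_tool_pos()[2]
for i in range(4):
    z-=.001
    hit=ctrl.move_l([.5794,y,z],vel=0.008,contact_N=8)
    f=np.array(ctrl.current_contact_force())-f0
    print(hit,ctrl.current_tool_pos(),f,ctrl.current_wrist_torque(),ctrl.current_t())
    if f[2]>11 or (hit and f[2]>9): break
```

```text
[ 0.58   -0.2114  0.1056] [ 0.6775 -2.4874  0.4351] [-0.2944 -0.3166 -0.1058]
False [ 0.5798 -0.2113  0.1049] [ 1.3137 -1.2318  4.0186] [-0.2244 -0.5006 -0.0231] 16.4
False [ 0.5797 -0.2113  0.1038] [ 4.7258 -1.1316  4.2946] [-0.231  -0.7296 -0.028 ] 16.675
False [ 0.5796 -0.2112  0.1024] [ 4.7677 -0.7912 -0.1707] [-0.1688 -1.2805  0.0377] 16.95
False [ 0.5796 -0.2111  0.1014] [ 4.6003 -0.9111 -0.0475] [-0.107 -1.183  0.049] 17.225
```

Run:
```python
from h import *
y=-.2112;f0=np.array([.43,.37,-2.2])
z=ctrl.current_tool_pos()[2]
for i in range(12):
    z-=.001
    hit=ctrl.move_l([.5794,y,z],vel=0.008,contact_N=8)
    f=np.array(ctrl.current_contact_force())-f0
    print(hit,ctrl.current_tool_pos(),f,ctrl.current_wrist_torque(),ctrl.current_t())
    if f[2]>11 or hit: break
cv2.imwrite("pics/side4.png",ctrl.read_camera("side"));cv2.imwrite("pics/wrist4.png",ctrl.read_camera("wrist"));cv2.imwrite("pics/scene4.png",ctrl.read_camera("scene"))
```

```text
False [ 0.5796 -0.2111  0.1002] [ 5.247  -0.3818  1.191 ] [-0.0786 -1.2365 -0.0475] 17.525
False [ 0.5796 -0.2111  0.0992] [ 5.6184 -1.1899  0.4034] [ 0.0133 -1.2296  0.0157] 17.8
False [ 0.5786 -0.2109  0.0978] [ 0.0598 -0.3397 -1.7382] [ 0.0087 -0.1509 -0.0729] 18.075
False [ 0.579  -0.2111  0.0972] [-0.836  -0.1385 -0.6084] [ 0.0029 -0.0296  0.0024] 18.35
True [ 0.5794 -0.2112  0.0967] [ 0.469  -0.1251  9.5984] [ 0.0614  0.2946 -0.0156] 18.5583
```

Run:
```python
from h import *
y=-.2112;f0=np.array([.43,.37,-2.2])
print(ctrl.current_tool_pos(),np.array(ctrl.current_contact_force())-f0)
z=ctrl.current_tool_pos()[2]
for i in range(6):
    z-=.0003
    hit=ctrl.move_l([.5794,y,z],vel=0.004,contact_N=5)
    f=np.array(ctrl.current_contact_force())-f0
    print(hit,ctrl.current_tool_pos(),f,ctrl.current_wrist_torque(),ctrl.current_t())
    if f[2]>12.5 or hit: break
b=cv2.resize(ctrl.read_camera("side")[180:300,270:390],(400,400),interpolation=cv2.INTER_CUBIC)
a=cv2.resize(ctrl.read_camera("scene")[95:215,235:355],(400,400),interpolation=cv2.INTER_CUBIC)
cv2.imwrite("pics/c5.png",np.hstack([a,b]))
```

```text
[ 0.5794 -0.2112  0.0967] [-0.8052 -0.3699  8.4639]
True [ 0.5795 -0.2112  0.0966] [ 0.5298 -0.8962  8.5581] [-0.0514  0.2329 -0.0318] 18.9167
```

View pics/c5.png

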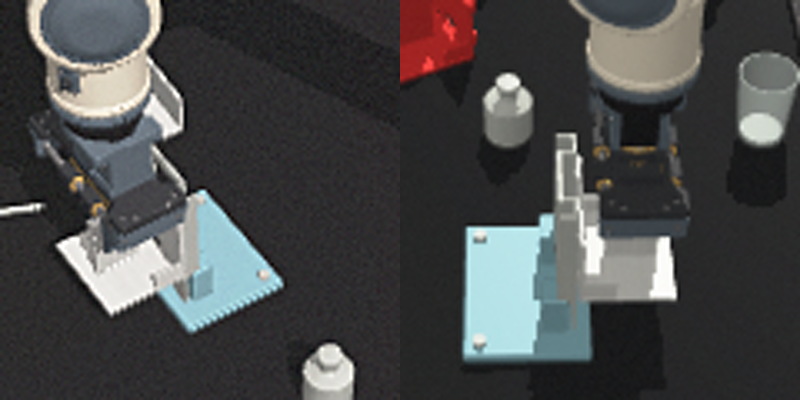

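Force log: the spring's x-push rose to 5.6 N and dropped away at z≈0.098, which is the snap. A hard stop at z=0.0967 followed, and the push reached about 13 N. The picture shows the back plate flat on the uprights and level (side crop about (590,240)). I release, then check.

Run:
```python
from h import *
ctrl.command_gripper(0.5); ctrl.sleep(.3)
p=ctrl.current_tool_pos(); ctrl.move_l([p[0],p[1],.20],vel=0.08)
ctrl.goto([.66,-.2112,.30],down(0)); ctrl.sleep(.4)
pw,w=shoot("wrist");s=ctrl.read_camera("side");print(ctrl.current_t(),ctrl.current_contact_force())
for z in (.056,.058,.06):print(z,[proj(pw,[.527+x,-.2112+yy,z+zz]) for x,yy,zz in [(.09,.055,.005),(.09,-.055,.005),(0,.055,.08),(0,-.055,.08)]])
u=proj(pw,[.57,-.2112,.06]).astype(int);print(u)
v=max(0,u[1]-75)
a=cv2.resize(w[v:v+150,u[0]-75:u[0]+75],(400,400),interpolation=cv2.INTER_CUBIC);b=cv2.resize(s[180:300,270:390],(400,400),interpolation=cv2.INTER_CUBIC)
print("crop",u[0]-75,v);cv2.imwrite("pics/c6.png",np.hstack([a,b]))
```

```text
22.525 [ 0.154  -0.7006 -0.1563]
0.056 [array([275.5298, 199.0527]), array([352.6558, 199.0623]), array([270.9499, 283.7112]), array([357.1102, 283.7408])]
0.058 [array([275.3557, 199.4674]), array([352.8258, 199.4772]), array([270.7325, 284.597 ]), array([357.3225, 284.6269])]
0.06 [array([275.18  , 199.8859]), array([352.9974, 199.8958]), array([270.5129, 285.4916]), array([357.5369, 285.5218])]
[314 229]
crop 239 154
```

View pics/c6.png

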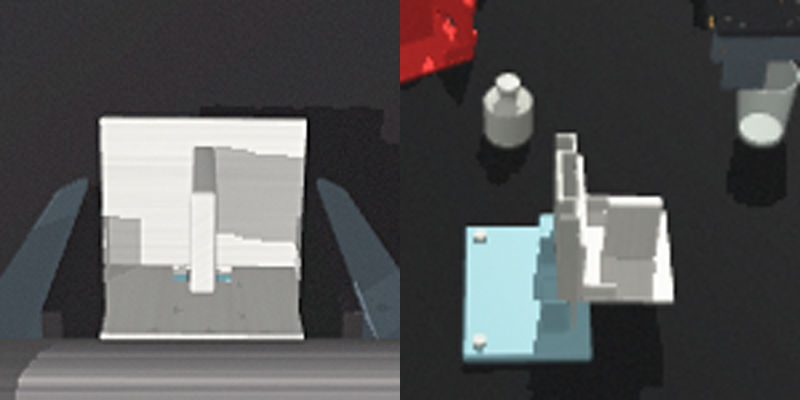

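The final picture shows the bracket hanging square on the stand. Its platform corners are at crop (100,118) and (307,118), within about 1 px of the positions predicted for the seat, and it is level in the side view. The robot is clear, so I hand in.

```bash
python3 -c "
from bench import ctrl
print(ctrl.sign_off())"
```

```text
the job is handed in; nothing more can be done
None
```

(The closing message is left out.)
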